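# Index the lantern by one panel

### The arm

A 6-joint arm with a two-finger parallel gripper is mounted at the origin on the work surface. World frame = base frame: x ahead of the robot, y to its left, z up, the work surface at z = 0. Lengths are in m, angles in rad, forces in N, time in s.
With the tool pointing down it reaches from about 0.325 to 0.9 m from the base axis. Payload 6.1 kg.
Tool frame: the origin (TCP) lies between the finger pads; the fingertips stand 14 mm ahead of it and the grasp point (between the pads) lies 5 mm behind it (robot.finger_overhang is the distance from the TCP to the fingertips, in m); z points along the fingers, y is the line along which they close (so a half turn about z gives the same grasp; the last joint's range is limited). The gripper opens to 85 mm and grips with 20 to 120 N. Pads are 22 mm wide; open, the fingers measure 114 mm over their backs; the gripper's body (76 mm by 85 mm) begins 54 mm behind the grasp point. The pads swing forward as they close: fully open they stand 13 mm farther back than shut.
Start: joints at [1.159, 0.22, 1.526, -0, 1.395, -0.126], TCP at [0.176, 0.6, 0.245] pointing down, gripper open.
Joint ranges: [-2.98, 2.98], [-0.91, 2.08], [0.09, 2.57], [-1.24, 4.39], [0.2, 2.65], [-2.68, 2.68]. Speed limits (rad/s): [2.57, 2.57, 3.01, 3.14, 3.14, 3.14].

### API

Orientations are given as [roll, pitch, yaw] about the fixed x, y, z axes, in that order (R = Rz(yaw) Ry(pitch) Rx(roll)).
In Python, from cell import monitor, capture, finish_job, boxes_of, cut_out, robot gives the robot as it stands.
- The arm moves only by the tool arm_command, never from a script. Its argument "moves" is a list that holds one entry, the list of rows, each a list of 7 numbers: the finger opening in cm, from 0 to 8.54, then the shift along the tool's x, y, z in cm, then the turn, a rotation vector about the tool's x, y, z in degrees. A call has 1 to 12 rows; each row shifts and turns the commanded pose from where the row before left it, along the tool's axes as they then stand; what a row does not reach is not made up. A row lasts 1/10 s, in which the tool goes at most 50 mm and 8.59 degrees, less where a joint would pass 70% of its speed; a pose out of reach is approached as far as the arm can. A call is refused whole if a number of a shift passes 5 or a number of a turn 8.59, either way. A call with a gripper value outside its range is refused whole. The fingers move at their own pace and stop on an object; "newtons" is the grip in N (left out, the last holds). Time passes only in rows, so rows that do not move let the fingers close. It gives the time, the measured TCP pose, the force, the opening and the grip force at its end, in the units of the state.
- monitor.observe(): the state, without advancing time (a new reading comes with each control period).
- capture(name): name is "scene" or "top"; returns a dict with "image" (480x640x3 uint8, blue, green, red), "mtx" (3x3 intrinsics, pixels), "origin" and "attitude" of the camera in the world. Camera axes: x right, y up, looking along -z (the intrinsics and any distortion apply to the point x, -y, -z); pixel columns grow to the right and rows downward; lengths in m; the calibration is good to about 2 mm. A picture is of the moment at which its call begins. There is no depth.
- finish_job(): hands the job in; it is judged then, once.
Trained networks look in a picture, given as the dict that the camera call returned (one of the last four; its "shot" number tells which), for a name from the list of things; names that differ only in an ending like _2 or _b are one class to them, and where a whole thing is asked for, a point or a joint stands for the part that bears it (a point fixed in the world has none). Each returns a list of dicts, best first, with "confidence" (0 to 1); they miss things now and then, are a little off and sometimes report something else, mostly with a low value. They report only what shows in the picture. A call takes as long as a camera call.
- boxes_of(query, picture): "centre" ([x, y, z] in m, in world coordinates, good to about 4 mm: the middle of the surface that is visible of it).
- cut_out(query, picture): "region" (480x640 bool, what is visible of it).
The state is a dict: "clock": time; "q": joint angles; "qd": joint speeds; "joint_torque": joint torques, N m; "position": TCP position; "tcp_rot": TCP orientation; "wrist_force": force on the tool from outside, world axes, zero at the start; "moment": the same for the moment, N m; "grip_width": finger opening in m; "gripper_force": force on a finger pad.
Only numpy, scipy, OpenCV 4.12 (cv2) and the standard library are available. Lean on these libraries where they do the work, as an engineer would, in place of code of your own. Each camera call takes 0.05 s, during which the arm holds its last target. There are 200 camera calls.

### The job

Bring the lantern's next blank panel round to the front: flip the clear cover fully open so that it stays open, turn the orange lock knob beneath it clockwise as far as it goes, and only then crank the flywheel by its black grip through exactly one full revolution clockwise (seen from above), so that the grip is back at the red home mark. Do not crank well past the mark or backwards, do not touch the lantern, and leave the things lying around where they are. Finish with the cover open, the lock released and your hand off the machine.

Things in the scene. Friction and masses are not known exactly. Their poses are not given: they have to be found in the camera images.
- machine: the fixed lantern indexer: steel bed 370 x 440 x 12 mm. Origin at table height, 110 mm behind the bed's front edge, midway across; x points to the back (away from the robot), y left. Right: green gearbox (top at 85 mm) with the flywheel; left: grey plinth 120 x 130 mm (top at 62 mm) with lock knob and cover; back: lantern, axis at x 190, y -30 mm.
- wheel_axis (a point): point on the flywheel's upright axis, 145 mm above the table (level with the middle of the crank grip). The flywheel is a dark grey disc, 152 mm across, 16 mm thick, its top 109 mm above the table, level, with a hub 8 mm higher; it turns about the vertical through this point.
- crank_grip_mid (a point): middle of the black upright crank grip on the flywheel: a cylinder 20 mm across and 55 mm long, from 113 to 168 mm above the table, 60 mm from the wheel's axis. It spins freely on its pin, so the hand need not turn with the wheel. It starts at home, on the machine's -x side of the axis, next to the red mark.
- home_mark (a point): top of the red home mark, a small post on the gearbox just outside the wheel's rim, 110 mm above the table, 87 mm from the wheel's axis on the machine's -x side; the grip and the wheel's white line face it at the start and must face it again at the end.
- flywheel (a joint): angle of the flywheel, rad: 0 at the start (home), grows clockwise seen from above; one revolution is 6.283. Nothing stops it at home; friction (about 0.1 N m, some 2 N at the grip) holds it where it is left.
- lantern (a joint): angle of the white eight-sided lantern (about 140 mm across, from 45 to 209 mm above the table) on its turntable, rad: geared to the flywheel, one revolution of the wheel turns it 0.785 (one panel) clockwise.
- cover (a joint): angle of the clear, yellow-edged flip cover over the lock knob, rad: 0 shut, grows as its front edge is lifted up and back, stop at 1.9. Light (120 g), no spring: below about 1.1 it falls shut, beyond that it falls back on its stop and stays open. The cover is 110 mm deep, 116 mm wide and 54 mm high.
- cover_hinge (a point): middle of the cover's hinge line, at the back edge of the plinth, 64 mm above the table; the line runs along the machine's y.
- cover_tab (a point): where to grip the yellow tab that sticks out 45 mm from the cover's front: 12 mm thick (machine y), 14 mm high, 90 mm above the table when shut. The point moves with the cover; shut, it lies 32 mm in front of the cover, 142 mm before and 26 mm above the hinge line. Fingers closing along the machine's y let the tab turn between them.
- lock_knob (a joint): angle of the lock knob, rad: starts between 0 and 0.3 (locked, towards the red mark), grows clockwise seen from above, stop at 1.4 (released, green mark). Friction 0.04 N m, no spring.
- lock_knob_grip (a point): the height to grip the orange lock knob, on its upright axis, 99 mm above the table and 55 mm in front of the cover's hinge. The knob's grip is an upright bar 42 mm long, 14 mm thick, up to 106 mm above the table, the bar lying along this point's x, which turns with the knob (along the machine's x at joint 0).
- pigment_jar: small amber glass jar with a black lid, 40 mm across, 50 mm tall, standing on the machine's bed plate between wheel and lock; a bystander; origin at the centre of its underside
- ink_dish: blue ceramic dish, 90 mm across, 28 mm tall, in front of the machine; a bystander; origin under its centre
- paste_dish: white ceramic dish, 90 mm across, 28 mm tall, in front of the machine; a bystander; origin under its centre
- brush: paint brush, 210 mm long, lying on the table to the right; a bystander; origin under its middle
- glue_bottle: white plastic bottle with a red cap, 54 mm across, 130 mm tall, to the left; a bystander; origin under its centre
- tape_roll: roll of tan tape lying flat, 96 mm across, 24 mm tall, to the right; a bystander; origin under its centre
- screwdriver: green-handled screwdriver, 180 mm long, lying to the left; a bystander; origin under its middle

How it is judged:
By the outcome, as a careful person would: the job done as asked, in the order asked, and still so for the second after the job is handed in, with the robot touching nothing.
It also fails if it takes over 72 s, if anything falls off the work surface, if the arm or the gripper's body presses on something with over 40 N, if the wrist force passes 120 N, or if a joint passes its speed limit or range.

## Working session

There is one attempt and no reset: what is moved stays moved. The work goes in short steps, Python scripts to look and compute and a tool call to move; the robot and the scene stay as the last step left them, time stands still between calls to the robot, and variables do not carry over. Pictures are saved under pics/ and viewed, at most 10 in all, crops included, and the job is handed in when it is done.

Besides the shell and the picture viewer there is one more tool, called after "Call:" by a JSON object that holds its "method" and its "body". arm_command: Moves the arm, as the interface text tells. Its arguments: {"type":"object","properties":{"moves":{"type":"array"},"newtons":{"type":"number"}},"required":["moves"]}

```bash
mkdir -p pics; ls; python3 - <<'E'
from cell import *
import cv2,numpy as np
print(monitor.observe(), robot)
for n in("scene","top"):
    p=capture(n); cv2.imwrite(f"pics/{n}0.png",p["image"]); print(n,p["mtx"],p["origin"],p["attitude"],[k for k in p])
    for q in ["machine","wheel_axis","crank_grip_mid","home_mark","flywheel","lantern","cover","cover_hinge","cover_tab","lock_knob","lock_knob_grip","pigment_jar","ink_dish","paste_dish","glue_bottle"]:
        try: print(q,[(np.round(b["centre"],4),round(b["confidence"],2)) for b in boxes_of(q,p)][:2])
        except Exception as e: print(q,e)
E
```

```text
pics
{'clock': 0.0, 'q': array([ 1.15893069e+00,  2.21233222e-01,  1.52760963e+00, -4.17599928e-06,
        1.39465038e+00, -1.26077145e-01]), 'qd': array([ 0.00021802,  0.00060992,  0.00045246, -0.00018141, -0.00137234,
        0.00047778]), 'joint_torque': array([-5.14002204e-04, -4.96911871e+01, -3.89383614e+01, -2.56156418e-04,
        1.11169234e-02,  1.91062304e-05]), 'position': array([0.17596086, 0.5991335 , 0.24419557]), 'tcp_rot': array([-3.13970664e+00, -2.34908485e-04,  2.85580467e+00]), 'wrist_force': array([ 0.63606049, -0.80487873, -0.90885214]), 'moment': array([-0.03879809,  0.01384558, -0.01553483]), 'gripper_force': 0.0, 'grip_width': 0.08527185975597608} <Robot object at 0x7f3dae96fb60>
scene [[446.85888768   0.         319.70048633]
 [  0.         446.85888768 244.15190384]
 [  0.           0.           1.        ]] [1.09100804 0.31793436 0.96872067] [ 6.58923471e-01 -2.04811765e-03  2.10450770e+00] ['image', 'mtx', 'origin', 'attitude', 'shot']
machine [(array([ 0.6868, -0.0778,  0.0443]), 0.89)]
wheel_axis [(array([ 0.688 , -0.0777,  0.043 ]), 0.59), (arra
[... 1083 characters left out ...]
id [(array([ 0.4578, -0.1977,  0.1645]), 0.55)]
home_mark [(array([ 0.648 , -0.0984,  0.0142]), 0.83)]
flywheel [(array([ 0.5175, -0.2125,  0.1094]), 0.72)]
lantern [(array([ 0.7378, -0.1428,  0.2077]), 0.89)]
cover [(array([0.6026, 0.0557, 0.1207]), 0.66)]
cover_hinge [(array([ 0.6456, -0.0942,  0.0104]), 0.7)]
cover_tab [(array([0.597 , 0.0608, 0.1186]), 0.97)]
lock_knob []
lock_knob_grip []
pigment_jar [(array([ 0.5916, -0.0886,  0.0647]), 0.53)]
ink_dish [(array([ 0.3132, -0.2484,  0.0146]), 0.77), (array([ 0.6448, -0.0962,  0.0116]), 0.2)]
paste_dish [(array([0.3012, 0.2888, 0.0169]), 0.71)]
glue_bottle [(array([0.6156, 0.4542, 0.0848]), 0.8), (array([ 0.6437, -0.1003,  0.0165]), 0.52)]
```

View pics/scene0.png

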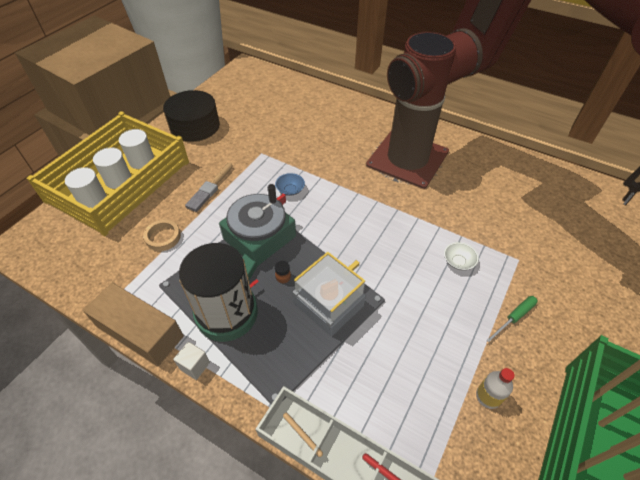

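View pics/top0.png

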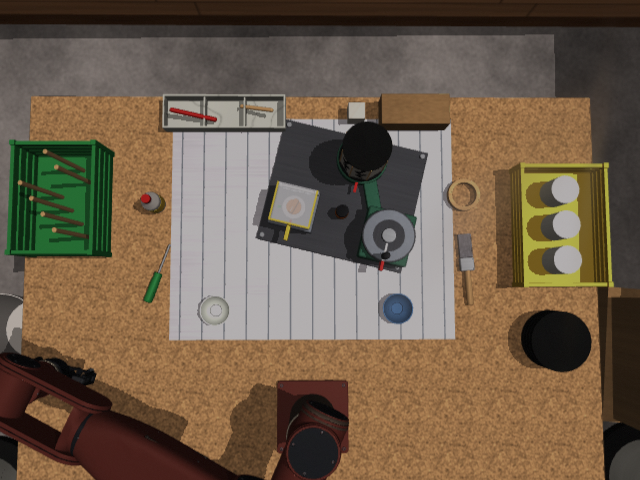

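Both pictures show the machine, turned about -15°. In the top view the cover is at (293,205), its tab at (287,233), the wheel at (389,236), and the grip and red mark at (383,260). I'll crop in to measure points more accurately.

```bash
python3 - <<'E'
import cv2
a=cv2.imread("pics/top0.png")[110:285,245:440]; cv2.imwrite("pics/tc.png",cv2.resize(a,None,fx=4,fy=3.4286 and 3.4286 if 0 else 3.4,interpolation=cv2.INTER_CUBIC) if 0 else cv2.resize(a,None,fx=3.4,fy=3.4,interpolation=cv2.INTER_CUBIC))
b=cv2.imread("pics/scene0.png")[175:400,155:395]; cv2.imwrite("pics/sc.png",cv2.resize(b,None,fx=2.6,fy=2.6,interpolation=cv2.INTER_CUBIC))
E
```

```text
(no output)
```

View pics/tc.png

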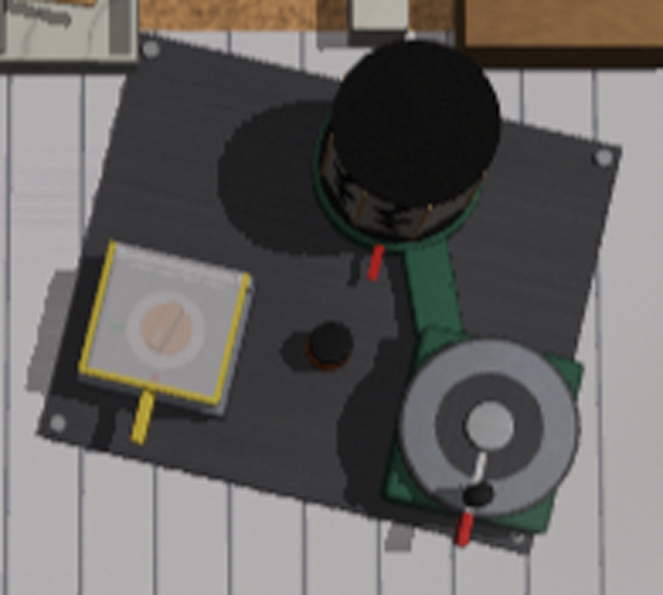

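View pics/sc.png

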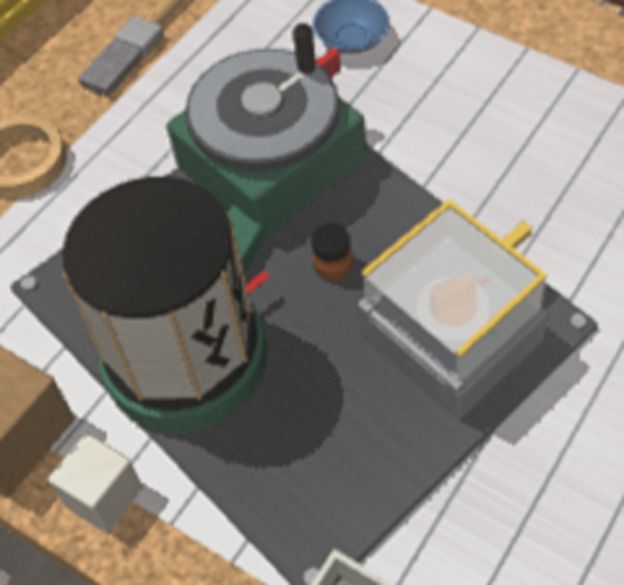

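The crops show the bed corners, wheel disc, grip, cover edges, tab and knob clearly. I'll fit the machine pose to those pixels.

```bash
cat > h.py <<'E'
import numpy as np, cv2
from scipy.spatial.transform import Rotation as R
from scipy.optimize import least_squares
def proj(p,P):
    c=R.from_euler('xyz',p["attitude"]).inv().apply(np.atleast_2d(P)-p["origin"])
    K=np.array(p["mtx"]); return np.c_[K[0,2]+K[0,0]*c[:,0]/-c[:,2], K[1,2]+K[1,1]*-c[:,1]/-c[:,2]]
def back(p,uv,z):
    K=np.array(p["mtx"]); d=R.from_euler('xyz',p["attitude"]).apply([(uv[0]-K[0,2])/K[0,0],-(uv[1]-K[1,2])/K[1,1],-1])
    o=np.array(p["origin"]); return o+d*(z-o[2])/d[2]
def M(v): # machine->world
    return lambda q: np.array([v[0],v[1],0])+R.from_euler('z',v[2]).apply(q)
E
python3 - <<'E'
from h import *; from cell import *
T=capture("top"); S=capture("scene")
tc=lambda u,v:((u+.5)/3.4-.5+245,(v+.5)/3.4-.5+110)
sc=lambda u,v:((u+.5)/2.6-.5+155,(v+.5)/2.6-.5+175)
# params: x,y,yaw, wx,wy (machine), hx,hy (hinge in machine)
def obs(v):
    wx,wy,hx,hy=v[3:7]
    return [(T,tc(130,35),(.26,.22,.012)),(T,tc(621,149),(.26,-.22,.012)),(T,tc(528,553),(-.11,-.22,.012)),(T,tc(37,434),(-.11,.22,.012)),
    (S,sc(12,288),(.26,-.22,.012)),(S,sc(597,325),(-.11,.22,.012)),
    (T,tc(490,427),(wx,wy,.109)),(S,sc(262,106),(wx,wy,.109)),(T,tc(481,490),(wx-.06,wy,.168)),(S,sc(303,29),(wx-.06,wy,.168)),
    (T,tc(139,443),(hx-.155,hy,.090)),(S,sc(525,233),(hx-.155,hy,.090)),
    (T,tc(81,372),(hx-.11,hy+.058,.116)),(T,tc(219,402),(hx-.11,hy-.058,.116)),(S,sc(450,205),(hx-.11,hy-.058,.116)),(S,sc(543,274),(hx-.11,hy+.058,.116)),
    (T,tc(113,242),(hx,hy+.058,.116)),(T,tc(249,277),(hx,hy-.058,.116))]
def f(v): return np.concatenate([proj(p,M(v)(q))[0]-uv for p,uv,q in obs(v)])
r=least_squares(f,[.6,-.08,-.26,.0,-.13,.0,.15],loss='soft_l1'); v=r.x
print(np.round(v,4)); print(np.round(f(v).reshape(-1,2),1).tolist())
m=M(v); wx,wy,hx,hy=v[3:]
for n,q in dict(wheel=(wx,wy,.145),grip=(wx-.06,wy,.145),home=(wx-.087,wy,.11),hinge=(hx,hy,.064),tab=(hx-.142,hy,.09),knob=(hx-.055,hy,.099)).items(): print(n,np.round(m(q),4))
np.save("v.npy",v)
E
```

```text
[ 0.5728 -0.0675 -0.236  -0.0188 -0.1508  0.0565  0.1269]
[[1.6, -1.0], [-0.2, -0.7], [-0.0, 0.7], [-0.7, 1.1], [-1.6, -0.1], [1.9, -0.2], [-0.6, -0.4], [-0.2, -0.7], [-0.1, 1.0], [-0.5, 0.6], [-0.2, 0.1], [0.3, -1.8], [0.0, -0.2], [-0.1, 0.6], [-1.0, -0.2], [0.3, 2.0], [-0.0, 0.1], [0.2, -0.6]]
wheel [ 0.5193 -0.2097  0.145 ]
grip [ 0.461  -0.1957  0.145 ]
home [ 0.4347 -0.1894  0.11  ]
hinge [0.6574 0.0427 0.064 ]
tab [0.5193 0.0759 0.09  ]
knob [0.6039 0.0556 0.099 ]
```

Call:
{"method": "arm_command", "body": {"moves": [[[8.5, 0, 0, 0, 0, 0, -2.8], [8.5, -3.2, -3, 0.4, 0, 0, 0], [8.5, -3.2, -3, 0.4, 0, 0, 0], [8.5, -3.2, -3, 0.4, 0, 0, 0], [8.5, -3.2, -3, 0.4, 0, 0, 0], [8.5, -3.2, -3, 0.4, 0, 0, 0], [8.5, -3.2, -3, 0.4, 0, 0, 0], [8.5, -3.2, -3, 0.4, 0, 0, 0], [8.5, -3.2, -3, 0.4, 0, 0, 0], [8.5, -3.2, -3, 0.4, 0, 0, 0], [8.5, -3.2, -3, 0.4, 0, 0, 0], [8.5, -3.2, -3, 0.4, 0, 0, 0]]]}}

```text
clock: 2.9
position: [0.4417, 0.1946, 0.2015]
tcp_rot: [3.141, 0.001, 2.905]
wrist_force: [1.2, 1.3, 0.2]
grip_width: 0.0849
gripper_force: 0.0
```

Call:
{"method": "arm_command", "body": {"moves": [[[8.5, -3.2, -3, 0.4, 0, 0, 0], [8.5, -3, -3, 0.4, 0, 0, 0], [8.5, -2, -1.8, 0.4, 0, 0, 0], [4.5, 0, 0, 0, 0, 0, 0], [4.5, 0, 0, 0, 0, 0, 0], [4.5, 0, 0, 0, 0, 0, 0]]]}}

```text
clock: 3.5
position: [0.5019, 0.1019, 0.1894]
tcp_rot: [3.141, -0.0, 2.905]
wrist_force: [-1.0, 0.2, 0.1]
grip_width: 0.0456
gripper_force: 0.0
```

```bash
cat >> h.py <<'E'
def st():
    from cell import monitor
    s=monitor.observe(); v=np.load("v.npy"); d=s["position"]-[v[0],v[1],0]
    print("t",round(float(s["clock"]),2),"machine mm",np.round(R.from_euler('z',-v[2]).apply(d)*1e3,1),"rot deg",np.round(np.degrees(s["tcp_rot"]-[0,0,v[2]]),1),"q",np.round(s["q"],2),"F",np.round(s["wrist_force"],1),"w",np.round(s["grip_width"]*1e3,1),"gf",round(float(s["gripper_force"]),1))
    return s
E
python3 -c "from h import *;st()"
```

```text
t 3.5 machine mm [-108.6  148.1  189.4] rot deg [180.  -0. 180.] q [ 0.05 -0.    1.88  0.    1.27 -1.29] F [-1.   0.2  0.1] w 45.6 gf 0.0
```

Call:
{"method": "arm_command", "body": {"moves": [[[4.5, -1.2, -1.1, 0, 0, 0, 0], [4.5, -1.1, -1, 1, 0, 0, 0], [4.5, 0, 0, 2, 0, 0, 0], [4.5, 0, 0, 2, 0, 0, 0], [4.5, 0, 0, 0, 0, 0, 0], [4.5, 0, 0, 0, 0, 0, 0]]]}}

```text
clock: 4.1
position: [0.5196, 0.0751, 0.1389]
tcp_rot: [-3.141, -0.001, 2.905]
wrist_force: [0.0, 0.5, 0.2]
grip_width: 0.0449
gripper_force: 0.0
```

```bash
python3 - <<'E'
from h import *; st()
from cell import *
S=capture("scene");T=capture("top")
a=cv2.resize(S["image"][190:340,280:400],None,fx=3.3,fy=3.3,interpolation=cv2.INTER_CUBIC)
b=cv2.resize(T["image"][150:300,230:350],None,fx=3.3,fy=3.3,interpolation=cv2.INTER_CUBIC)
cv2.imwrite("pics/a1.png",np.hstack([a,b]))
E
```

```text
t 4.1 machine mm [-85.1 126.2 138.9] rot deg [-1.800e+02 -1.000e-01  1.799e+02] q [-0.01  0.09  1.89 -0.    1.17 -1.34] F [0.  0.5 0.2] w 44.9 gf 0.0
```

View pics/a1.png

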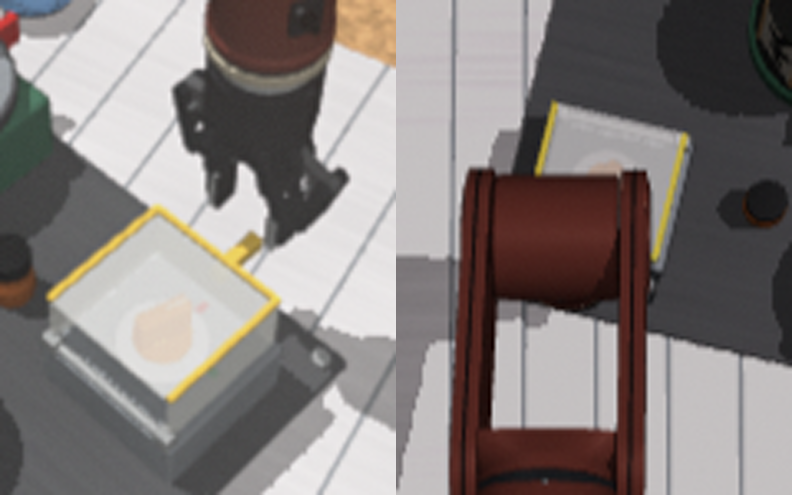

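The fingers sit evenly either side of the tab, which is at (250,240) in the left half. I'll descend and close.

Call:
{"method": "arm_command", "body": {"moves": [[[4.5, 0, 0, 2, 0, 0, 0], [4.5, 0, 0, 2, 0, 0, 0], [4.5, 0, 0, 1.4, 0, 0, 0], [4.5, 0, 0, 0, 0, 0, 0], [0.5, 0, 0, 0, 0, 0, 0], [0.5, 0, 0, 0, 0, 0, 0], [0.5, 0, 0, 0, 0, 0, 0], [0.5, 0, 0, 0, 0, 0, 0], [0.5, 0, 0, 0, 0, 0, 0]]], "newtons": 25}}

```text
clock: 5.1
position: [0.5204, 0.0741, 0.0867]
tcp_rot: [-3.14, 0.002, 2.905]
wrist_force: [-2.7, -5.6, 2.9]
grip_width: 0.0115
gripper_force: 30.9
```

```bash
python3 - <<'E'
from h import *; st()
v=np.load("v.npy")
# arc relative to shut, in 0.1 rad steps, tool dx=-machine dx, dz=-up (cm)
a=np.arange(0,1.9,.1)+np.arctan2(26,142); r=14.44
print(np.round(np.c_[np.arange(1,19)/10,r*np.diff(np.cos(a)),-r*np.diff(np.sin(a))],2).tolist())
E
```

```text
t 5.1 machine mm [-84.1 125.4  86.7] rot deg [-1.799e+02  1.000e-01  1.800e+02] q [-0.01  0.16  1.92 -0.    1.06 -1.34] F [-2.7 -5.6  2.9] w 11.5 gf 30.9
[[0.1, -0.33, -1.41], [0.2, -0.47, -1.37], [0.3, -0.6, -1.31], [0.4, -0.73, -1.24], [0.5, -0.85, -1.17], [0.6, -0.96, -1.07], [0.7, -1.07, -0.97], [0.8, -1.16, -0.86], [0.9, -1.24, -0.74], [1.0, -1.31, -0.61], [1.1, -1.36, -0.48], [1.2, -1.4, -0.34], [1.3, -1.43, -0.2], [1.4, -1.44, -0.06], [1.5, -1.44, 0.09], [1.6, -1.42, 0.23], [1.7, -1.39, 0.37], [1.8, -1.35, 0.51]]
```

Call:
{"method": "arm_command", "body": {"moves": [[[0.5, -0.33, 0, -1.41, 0, 0, 0], [0.5, -0.47, 0, -1.37, 0, 0, 0], [0.5, -0.6, 0, -1.31, 0, 0, 0], [0.5, -0.73, 0, -1.24, 0, 0, 0], [0.5, -0.85, 0, -1.17, 0, 0, 0], [0.5, -0.96, 0, -1.07, 0, 0, 0], [0.5, -1.07, 0, -0.97, 0, 0, 0], [0.5, -1.16, 0, -0.86, 0, 0, 0], [0.5, 0, 0, 0, 0, 0, 0]]]}}

```text
clock: 6.0
position: [0.5811, 0.0593, 0.1809]
tcp_rot: [-3.14, 0.002, 2.904]
wrist_force: [-2.0, -5.5, 0.6]
grip_width: 0.0113
gripper_force: 30.9
```

```bash
python3 -c "from h import *;st()"
```

```text
t 6.0 machine mm [-21.6 125.2 180.9] rot deg [-1.799e+02  1.000e-01  1.799e+02] q [-0.03  0.18  1.7  -0.    1.26 -1.36] F [-2.  -5.5  0.6] w 11.3 gf 30.9
```

Low forces, and the tab is still held. I'll carry on to about 1.7 rad and release.

Call:
{"method": "arm_command", "body": {"moves": [[[0.5, -1.24, 0, -0.74, 0, 0, 0], [0.5, -1.31, 0, -0.61, 0, 0, 0], [0.5, -1.36, 0, -0.48, 0, 0, 0], [0.5, -1.4, 0, -0.34, 0, 0, 0], [0.5, -1.43, 0, -0.2, 0, 0, 0], [0.5, -1.44, 0, -0.06, 0, 0, 0], [0.5, -1.44, 0, 0.09, 0, 0, 0], [0.5, -1.42, 0, 0.23, 0, 0, 0], [0.5, -1.39, 0, 0.37, 0, 0, 0], [0.5, 0, 0, 0, 0, 0, 0], [0.5, 0, 0, 0, 0, 0, 0]]]}}

```text
clock: 7.1
position: [0.7011, 0.0303, 0.1974]
tcp_rot: [-3.14, 0.002, 2.904]
wrist_force: [0.1, -6.4, -1.3]
grip_width: 0.0117
gripper_force: 34.0
```

```bash
python3 -c "from h import *;st()"
```

```text
t 7.1 machine mm [101.8 125.  197.4] rot deg [-1.799e+02  1.000e-01  1.799e+02] q [-0.07  0.43  1.35 -0.    1.36 -1.4 ] F [ 0.1 -6.4 -1.3] w 11.7 gf 34.0
```

Call:
{"method": "arm_command", "body": {"moves": [[[4.5, 0, 0, 0, 0, 0, 0], [4.5, 0, 0, 0, 0, 0, 0], [4.5, 0, 0, 0, 0, 0, 0], [4.5, 0, 0, -3, 0, 0, 0], [4.5, 0, 0, -3, 0, 0, 0], [4.5, 1, 0, -2, 0, 0, 0], [4.5, 5, 0, 0, 0, 0, 0], [4.5, 5, 0, 0, 0, 0, 0], [4.5, 5, 0, 0, 0, 0, 0], [4.5, 5, 0, 0, 0, 0, 0], [4.5, 5, 0, 0, 0, 0, 0], [4.5, 5, 0, 0, 0, 0, 0]]]}}

```text
clock: 8.3
position: [0.3971, 0.1052, 0.2767]
tcp_rot: [3.141, 0.001, 2.905]
wrist_force: [0.1, 0.4, 1.5]
grip_width: 0.045
gripper_force: 0.0
```

```bash
python3 - <<'E'
from h import *; st()
from cell import *
S=capture("scene");T=capture("top")
for n,p in(("S",S),("T",T)):
    print(n,[(np.round(b["centre"],4),round(b["confidence"],2)) for b in boxes_of("lock_knob",p)+boxes_of("cover",p)])
a=cv2.resize(S["image"][200:320,285:405],None,fx=3.3,fy=3.3,interpolation=cv2.INTER_CUBIC)
b=cv2.resize(T["image"][150:270,230:350],None,fx=3.3,fy=3.3,interpolation=cv2.INTER_CUBIC)
cv2.imwrite("pics/a2.png",np.hstack([a,b]))
v=np.load("v.npy")
k=M(v)([v[5]-.055,v[6],.106]); print(k,(proj(S,k)-[285,200])*3.3,(proj(T,k)-[230,150])*3.3+[396,0])
E
```

```text
t 8.3 machine mm [-211.2  126.8  276.7] rot deg [180.   0. 180.] q [ 0.07 -0.34  2.    0.    1.48 -1.27] F [0.1 0.4 1.5] w 45.0 gf 0.0
S [(array([0.6139, 0.0586, 0.0907]), 0.8), (array([ 0.4629, -0.453 ,  0.0164]), 0.7), (array([0.721 , 0.0448, 0.1548]), 0.61)]
T [(array([0.6011, 0.0532, 0.0735]), 0.46), (array([0.712 , 0.0257, 0.1564]), 0.76), (array([0.3817, 0.4586, 0.0228]), 0.25)]
[0.60391567 0.05555402 0.106     ] [[143.61449918 277.38910138]] [[605.429794   181.87828228]]
```

View pics/a2.png

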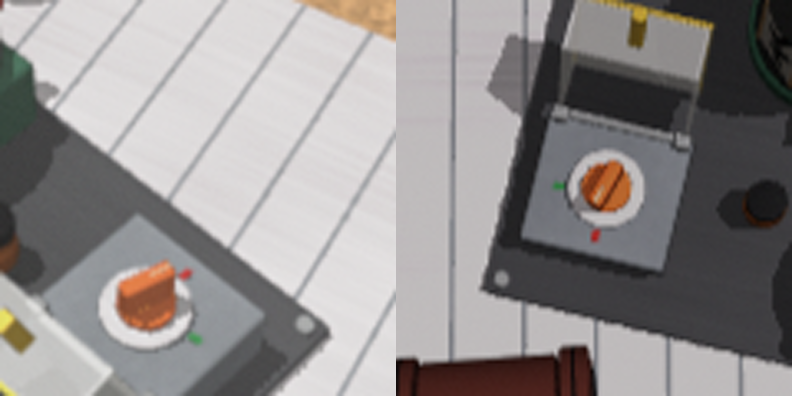

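The cover is open and resting on its stop. The knob bar at (605,185) in the right half sits where I predicted, turned about 0.3 rad clockwise from machine x.

Call:
{"method": "arm_command", "body": {"moves": [[[4.5, -4.2, 0, 0, 0, 0, 0], [4.5, -4.2, 0, 0, 0, 0, 0], [4.5, -4.2, 0, 0, 0, 0, 0], [4.5, -4.3, 0, 0, 0, 0, 0], [4.5, -4.3, 0, 0, 0, 0, 0], [4.5, 0, 0, 3, 0, 0, 8], [4.5, 0, 0, 3, 0, 0, 8.5], [4.5, 0, 0, 3, 0, 0, 0], [4.5, 0, 0, 3, 0, 0, 0], [4.5, 0, 0, 3, 0, 0, 0], [4.5, 0, 0, 0, 0, 0, 0], [4.5, 0, 0, 0, 0, 0, 0]]]}}

```text
clock: 9.8
position: [0.6056, 0.0543, 0.1259]
tcp_rot: [-3.141, -0.002, 2.616]
wrist_force: [0.3, -0.3, 0.4]
grip_width: 0.0452
gripper_force: 0.0
```

```bash
python3 -c "from h import *;st()"
```

```text
t 9.8 machine mm [  3.4 126.1 125.9] rot deg [-1.799e+02 -1.000e-01  1.634e+02] q [-0.04  0.29  1.67  0.    1.18 -1.09] F [ 0.3 -0.3  0.4] w 45.2 gf 0.0
```

Call:
{"method": "arm_command", "body": {"moves": [[[4.5, 0.2, 0, 1.5, 0, 0, 0], [4.5, 0, 0, 1.6, 0, 0, 0], [4.5, 0, 0, 0, 0, 0, 0], [0.5, 0, 0, 0, 0, 0, 0], [0.5, 0, 0, 0, 0, 0, 0], [0.5, 0, 0, 0, 0, 0, 0], [0.5, 0, 0, 0, 0, 0, 0], [0.5, 0, 0, 0, 0, 0, 0]]], "newtons": 40}}

```text
clock: 10.6
position: [0.6031, 0.0543, 0.0965]
tcp_rot: [-3.139, 0.0, 2.617]
wrist_force: [-4.6, -5.3, 3.1]
grip_width: 0.013
gripper_force: 40.1
```

```bash
python3 -c "from h import *;print(st()['moment'])"
```

```text
t 10.6 machine mm [  1.  125.5  96.5] rot deg [-179.9    0.   163.4] q [-0.04  0.32  1.7  -0.    1.12 -1.08] F [-4.6 -5.3  3.1] w 13.0 gf 40.1
[-0.77135962  0.70535115  0.06690278]
```

Gripped at 13 mm. Turning clockwise now.

Call:
{"method": "arm_command", "body": {"moves": [[[0.5, 0, 0, 0, 0, 0, 6], [0.5, 0, 0, 0, 0, 0, 6], [0.5, 0, 0, 0, 0, 0, 6], [0.5, 0, 0, 0, 0, 0, 6], [0.5, 0, 0, 0, 0, 0, 6], [0.5, 0, 0, 0, 0, 0, 6], [0.5, 0, 0, 0, 0, 0, 6], [0.5, 0, 0, 0, 0, 0, 6], [0.5, 0, 0, 0, 0, 0, 6], [0.5, 0, 0, 0, 0, 0, 6], [0.5, 0, 0, 0, 0, 0, 0]]]}}

```text
clock: 11.7
position: [0.6036, 0.0544, 0.0966]
tcp_rot: [3.142, 0.002, 1.566]
wrist_force: [-2.6, -4.4, 1.4]
grip_width: 0.0128
gripper_force: 39.9
```

```bash
python3 -c "from h import *;print(st()['moment'])"
```

```text
t 11.7 machine mm [  1.4 125.7  96.6] rot deg [1.800e+02 1.000e-01 1.033e+02] q [-0.04  0.32  1.7  -0.    1.12 -0.03] F [-2.6 -4.4  1.4] w 12.8 gf 39.9
[-8.18098102e-01  3.20311782e-01  5.25831628e-04]
```

Call:
{"method": "arm_command", "body": {"moves": [[[0.5, 0, 0, 0, 0, 0, 2], [0.5, 0, 0, 0, 0, 0, 2], [0.5, 0, 0, 0, 0, 0, 2], [0.5, 0, 0, 0, 0, 0, 2], [0.5, 0, 0, 0, 0, 0, 0]]]}}

```text
clock: 12.2
position: [0.6036, 0.055, 0.0967]
tcp_rot: [3.141, 0.002, 1.431]
wrist_force: [-4.0, -3.9, 3.7]
grip_width: 0.0133
gripper_force: 65.2
```

```bash
python3 -c "from h import *;print(st()['moment'])"
```

```text
t 12.2 machine mm [  1.3 126.3  96.7] rot deg [1.80e+02 1.00e-01 9.55e+01] q [-0.04  0.32  1.7  -0.    1.12  0.1 ] F [-4.  -3.9  3.7] w 13.3 gf 65.2
[-0.57495303  0.6706109   0.95756637]
```

At the stop: moment 0.96 N·m and no further rotation. Releasing, lifting and turning the hand back.

Call:
{"method": "arm_command", "body": {"moves": [[[4.5, 0, 0, 0, 0, 0, 0], [4.5, 0, 0, 0, 0, 0, 0], [4.5, 0, 0, 0, 0, 0, 0], [4.5, 0, 0, -2, 0, 0, 0], [4.5, 0, 0, -4, 0, 0, 0], [4.5, 0, 0, -4, 0, 0, 0], [4.5, 0, 0, -3, 0, 0, -8.5], [4.5, 0, 0, 0, 0, 0, -8.5], [4.5, 0, 0, 0, 0, 0, -8.5], [4.5, 0, 0, 0, 0, 0, -8.5], [4.5, 0, 0, 0, 0, 0, -8.5], [4.5, 0, 0, 0, 0, 0, -8.5]]]}}

```text
clock: 13.4
position: [0.6037, 0.056, 0.2258]
tcp_rot: [3.141, 0.0, 2.326]
wrist_force: [-0.0, -0.4, 0.1]
grip_width: 0.0452
gripper_force: 0.0
```

Call:
{"method": "arm_command", "body": {"moves": [[[4.5, 0, 0, 0, 0, 0, -8.5], [4.5, 0, 0, 0, 0, 0, -8.5], [4.5, 0, 0, 0, 0, 0, -8.5], [4.5, 0, 0, -2, 0, 0, -8], [4.5, 0, 0, -3, 0, 0, 0], [4.5, 2, -3.5, -3, 0, 0, 0], [4.5, 2, -4, 0, 0, 0, 0], [4.5, 2, -4, 0, 0, 0, 0], [4.5, 2, -4, 0, 0, 0, 0], [4.5, 0, -4, 0, 0, 0, 0], [4.5, 0, 0, 0, 0, 0, 0], [4.5, 0, 0, 0, 0, 0, 0]]]}}

```text
clock: 14.6
position: [0.4802, -0.1154, 0.3058]
tcp_rot: [3.141, 0.001, 2.902]
wrist_force: [0.3, 1.3, -0.0]
grip_width: 0.0449
gripper_force: 0.0
```

```bash
python3 - <<'E'
from h import *; st()
from cell import *
S=capture("scene");T=capture("top"); v=np.load("v.npy")
a=cv2.resize(S["image"][175:325,215:395],None,fx=2.6,fy=2.6,interpolation=cv2.INTER_CUBIC)
b=cv2.resize(T["image"][150:300,240:365],None,fx=2.6,fy=2.6,interpolation=cv2.INTER_CUBIC)
cv2.imwrite("pics/a3.png",np.hstack([a,b]))
E
```

```text
t 14.6 machine mm [-78.9 -68.3 305.8] rot deg [180.    0.  179.8] q [-0.4  -0.13  1.78  0.    1.5  -1.73] F [ 0.3  1.3 -0. ] w 44.9 gf 0.0
```

View pics/a3.png

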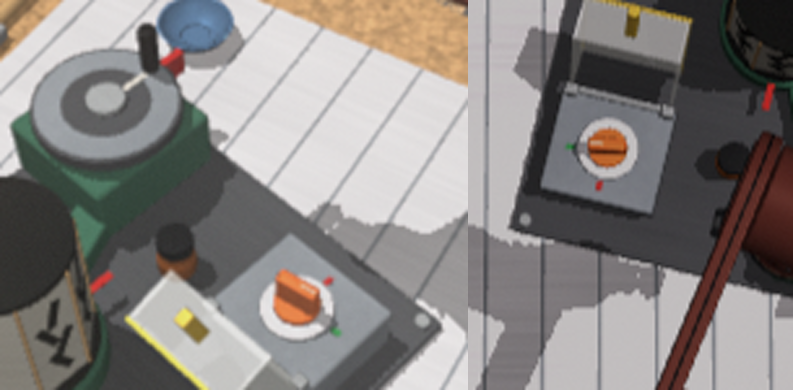

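The knob now points at the green mark and the cover is open. Next, the crank grip.

Call:
{"method": "arm_command", "body": {"moves": [[[5, 0, -4.2, 0, 0, 0, 0], [5, 0, -4.1, 0, 0, 0, 0], [5, 0, 0, 3, 0, 0, 0], [5, 0, 0, 3, 0, 0, 0], [5, 0, 0, 3, 0, 0, 0], [5, 0, 0, 0, 0, 0, 0], [5, 0, 0, 0, 0, 0, 0]]]}}

```text
clock: 15.4
position: [0.4611, -0.1946, 0.2157]
tcp_rot: [3.141, -0.001, 2.906]
wrist_force: [0.1, -0.0, 1.4]
grip_width: 0.0496
gripper_force: 0.0
```

```bash
python3 - <<'E'
from h import *; st()
from cell import *
S=capture("scene"); v=np.load("v.npy")
a=cv2.resize(S["image"][120:270,190:340],None,fx=3.6,fy=3.6,interpolation=cv2.INTER_CUBIC)
cv2.imwrite("pics/a4.png",a)
E
```

```text
t 15.4 machine mm [ -78.9 -149.7  215.7] rot deg [ 1.8e+02 -1.0e-01  1.8e+02] q [-0.56 -0.06  1.88  0.    1.32 -1.89] F [ 0.1 -0.   1.4] w 49.6 gf 0.0
```

View pics/a4.png

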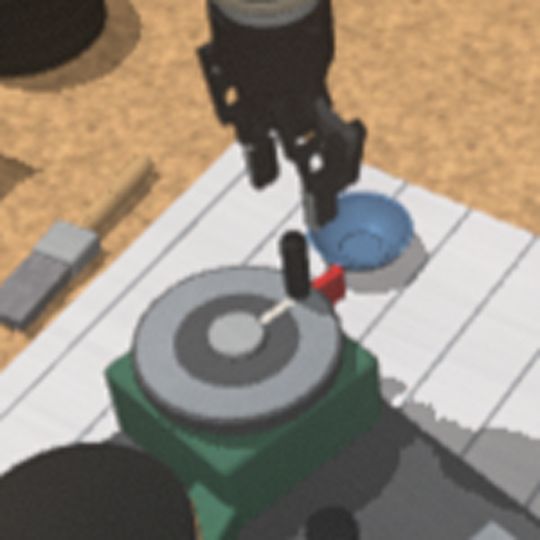

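The fingertip midpoint is at (290,203), straight above the grip top at (291,238). Descending and closing.

Call:
{"method": "arm_command", "body": {"moves": [[[5, 0, 0, 2, 0, 0, 0], [5, 0, 0, 2, 0, 0, 0], [5, 0, 0, 2, 0, 0, 0], [5, 0, 0, 1, 0, 0, 0], [5, 0, 0, 0, 0, 0, 0], [1, 0, 0, 0, 0, 0, 0], [1, 0, 0, 0, 0, 0, 0], [1, 0, 0, 0, 0, 0, 0], [1, 0, 0, 0, 0, 0, 0], [1, 0, 0, 0, 0, 0, 0]]], "newtons": 30}}

```text
clock: 16.45
position: [0.4618, -0.1964, 0.1475]
tcp_rot: [-3.14, 0.003, 2.905]
wrist_force: [-0.4, -0.6, 7.5]
grip_width: 0.0191
gripper_force: 29.3
```

```bash
python3 - <<'E'
from h import *; st()
a=np.radians(np.arange(0,361,7.5)); x,y=-6*np.cos(a),6*np.sin(a)  # machine; clockwise: -x -> +y
d=np.round(np.c_[-np.diff(x),np.diff(y)],2)
for i in range(0,48,12): print(d[i:i+12].tolist(), d[i:i+12].sum(0))
E
```

```text
t 16.45 machine mm [ -77.8 -151.3  147.5] rot deg [-179.9    0.2  179.9] q [-0.56  0.02  1.94 -0.    1.18 -1.89] F [-0.4 -0.6  7.5] w 19.1 gf 29.3
[[-0.05, 0.78], [-0.15, 0.77], [-0.25, 0.74], [-0.35, 0.7], [-0.44, 0.65], [-0.52, 0.59], [-0.59, 0.52], [-0.65, 0.44], [-0.7, 0.35], [-0.74, 0.25], [-0.77, 0.15], [-0.78, 0.05]] [-5.99  5.99]
[[-0.78, -0.05], [-0.77, -0.15], [-0.74, -0.25], [-0.7, -0.35], [-0.65, -0.44], [-0.59, -0.52], [-0.52, -0.59], [-0.44, -0.65], [-0.35, -0.7], [-0.25, -0.74], [-0.15, -0.77], [-0.05, -0.78]] [-5.99 -5.99]
[[0.05, -0.78], [0.15, -0.77], [0.25, -0.74], [0.35, -0.7], [0.44, -0.65], [0.52, -0.59], [0.59, -0.52], [0.65, -0.44], [0.7, -0.35], [0.74, -0.25], [0.77, -0.15], [0.78, -0.05]] [ 5.99 -5.99]
[[0.78, 0.05], [0.77, 0.15], [0.74, 0.25], [0.7, 0.35], [0.65, 0.44], [0.59, 0.52], [0.52, 0.59], [0.44, 0.65], [0.35, 0.7], [0.25, 0.74], [0.15, 0.77], [0.05, 0.78]] [5.99 5.99]
```

Call:
{"method": "arm_command", "body": {"moves": [[[1, -0.05, 0.78, 0, 0, 0, 0], [1, -0.15, 0.77, 0, 0, 0, 0], [1, -0.25, 0.74, 0, 0, 0, 0], [1, -0.35, 0.7, 0, 0, 0, 0], [1, -0.44, 0.65, 0, 0, 0, 0], [1, -0.52, 0.59, 0, 0, 0, 0], [1, -0.59, 0.52, 0, 0, 0, 0], [1, -0.65, 0.44, 0, 0, 0, 0], [1, -0.7, 0.35, 0, 0, 0, 0], [1, -0.74, 0.25, 0, 0, 0, 0], [1, -0.77, 0.15, 0, 0, 0, 0], [1, -0.78, 0.05, 0, 0, 0, 0]]]}}

```text
clock: 17.65
position: [0.5336, -0.1551, 0.1475]
tcp_rot: [-3.135, 0.003, 2.905]
wrist_force: [-6.0, -15.5, 8.1]
grip_width: 0.0192
gripper_force: 30.2
```

```bash
python3 -c "from h import *;st()"
```

```text
t 17.65 machine mm [-17.6 -94.4 147.5] rot deg [-179.6    0.2  179.9] q [-0.42  0.15  1.8  -0.01  1.19 -1.75] F [ -6.  -15.5   8.1] w 19.2 gf 30.2
```

Call:
{"method": "arm_command", "body": {"moves": [[[1, -0.78, -0.1, 0, 0, 0, 0], [1, -0.77, -0.2, 0, 0, 0, 0], [1, -0.74, -0.3, 0, 0, 0, 0], [1, -0.7, -0.4, 0, 0, 0, 0], [1, -0.65, -0.44, 0, 0, 0, 0], [1, -0.59, -0.52, 0, 0, 0, 0], [1, -0.52, -0.59, 0, 0, 0, 0], [1, -0.44, -0.65, 0, 0, 0, 0], [1, -0.35, -0.7, 0, 0, 0, 0], [1, -0.25, -0.74, 0, 0, 0, 0], [1, -0.15, -0.77, 0, 0, 0, 0], [1, -0.05, -0.78, 0, 0, 0, 0]]]}}

```text
clock: 18.85
position: [0.5782, -0.2253, 0.1475]
tcp_rot: [3.141, 0.003, 2.905]
wrist_force: [0.6, 2.3, 8.8]
grip_width: 0.0191
gripper_force: 30.2
```

```bash
python3 -c "from h import *;st()"
```

```text
t 18.85 machine mm [  42.1 -152.2  147.5] rot deg [180.    0.2 180. ] q [-0.5   0.29  1.63  0.    1.22 -1.83] F [0.6 2.3 8.8] w 19.1 gf 30.2
```

Call:
{"method": "arm_command", "body": {"moves": [[[1, 0.05, -0.78, 0, 0, 0, 0], [1, 0.15, -0.77, 0, 0, 0, 0], [1, 0.25, -0.74, 0, 0, 0, 0], [1, 0.35, -0.7, 0, 0, 0, 0], [1, 0.44, -0.65, 0, 0, 0, 0], [1, 0.52, -0.59, 0, 0, 0, 0], [1, 0.59, -0.52, 0, 0, 0, 0], [1, 0.65, -0.44, 0, 0, 0, 0], [1, 0.7, -0.35, 0, 0, 0, 0], [1, 0.74, -0.25, 0, 0, 0, 0], [1, 0.77, -0.15, 0, 0, 0, 0], [1, 0.78, -0.05, 0, 0, 0, 0]]]}}

```text
clock: 20.05
position: [0.5055, -0.2721, 0.1475]
tcp_rot: [-3.138, 0.005, 2.904]
wrist_force: [0.6, -7.4, 4.6]
grip_width: 0.0195
gripper_force: 30.0
```

```bash
python3 -c "from h import *;st()"
```

```text
t 20.05 machine mm [ -17.6 -214.7  147.5] rot deg [-179.8    0.3  179.9] q [-0.63  0.19  1.76 -0.    1.19 -1.96] F [ 0.6 -7.4  4.6] w 19.5 gf 30.0
```

Call:
{"method": "arm_command", "body": {"moves": [[[1, 0.78, 0, 0, 0, 0, 0], [1, 0.77, 0.1, 0, 0, 0, 0], [1, 0.74, 0.2, 0, 0, 0, 0], [1, 0.7, 0.3, 0, 0, 0, 0], [1, 0.65, 0.44, 0, 0, 0, 0], [1, 0.59, 0.52, 0, 0, 0, 0], [1, 0.52, 0.59, 0, 0, 0, 0], [1, 0.44, 0.65, 0, 0, 0, 0], [1, 0.35, 0.7, 0, 0, 0, 0], [1, 0.25, 0.74, 0, 0, 0, 0], [1, 0.15, 0.77, 0, 0, 0, 0], [1, 0.05, 0.78, 0, 0, 0, 0]]]}}

```text
clock: 21.25
position: [0.4609, -0.1999, 0.1475]
tcp_rot: [-3.14, 0.003, 2.905]
wrist_force: [-0.3, -2.0, 7.9]
grip_width: 0.0193
gripper_force: 30.2
```

Call:
{"method": "arm_command", "body": {"moves": [[[1, 0, 0, 0, 0, 0, 0], [1, 0, 0, 0, 0, 0, 0], [1, 0, 0, 0, 0, 0, 0]]]}}

```text
clock: 21.55
position: [0.4611, -0.1991, 0.1474]
tcp_rot: [3.141, 0.003, 2.905]
wrist_force: [0.2, 2.6, 10.8]
grip_width: 0.0192
gripper_force: 30.4
```

```bash
python3 -c "from h import *;st()"
```

```text
t 21.55 machine mm [ -77.9 -154.1  147.4] rot deg [180.    0.2 180. ] q [-0.57  0.02  1.94  0.    1.18 -1.9 ] F [ 0.2  2.6 10.8] w 19.2 gf 30.4
```

Call:
{"method": "arm_command", "body": {"moves": [[[5, 0, 0, 0, 0, 0, 0], [5, 0, 0, 0, 0, 0, 0], [5, 0, 0, 0, 0, 0, 0], [5, 0, 0, -2, 0, 0, 0], [5, 0, 0, -3, 0, 0, 0], [5, 0, 0, -3, 0, 0, 0], [5, 0, 0, -3, 0, 0, 0], [5, 2, 4, 0, 0, 0, 0], [5, 2, 4.5, 0, 0, 0, 0], [5, 2, 4.5, 0, 0, 0, 0], [5, 0, 5, 0, 0, 0, 0], [5, 0, 5, 0, 0, 0, 0]]]}}

```text
clock: 22.75
position: [0.4549, 0.0399, 0.2555]
tcp_rot: [3.142, 0.001, 2.904]
wrist_force: [0.9, -0.6, 0.8]
grip_width: 0.0498
gripper_force: 0.0
```

Call:
{"method": "arm_command", "body": {"moves": [[[5, 0, 5, 0, 0, 0, 0], [5, 0, 5, 0, 0, 0, 0], [5, 0, 5, 0, 0, 0, 0], [5, 0, 4, 0, 0, 0, 0], [5, 0, 0, 0, 0, 0, 0]]]}}

```text
clock: 23.25
position: [0.4997, 0.2272, 0.2546]
tcp_rot: [3.141, -0.002, 2.909]
wrist_force: [-0.3, -0.5, -0.1]
grip_width: 0.0501
gripper_force: 0.0
```

```bash
python3 - <<'E'
from h import *; st()
from cell import *
rows=[]
for n,(y0,y1,x0,x1) in dict(top=(205,285,350,430),scene=(175,255,215,300)).items():
    p=capture(n); cv2.imwrite(f"pics/{n}1.png",p["image"])
    A=cv2.imread(f"pics/{n}0.png"); B=p["image"]
    # black grip = dark pixels; centroid of largest dark blob near the grip
    u,w=(383,257) if n=="top" else (272,193)
    for I in(A,B):
        g=I[w-14:w+15,u-12:u+13].max(2).astype(float)
        wt=np.clip(55-g,0,None); yy,xx=np.mgrid[:29,:25]
        print(n,"dark centroid",round(u-12+(wt*xx).sum()/wt.sum(),2),round(w-14+(wt*yy).sum()/wt.sum(),2),wt.sum())
    # px per mm of tangential motion
    v=np.load("v.npy"); q=np.array([v[3]-.06,v[4],.145]); print("px per +1mm y",(proj(p,M(v)(q+[0,.001,0]))-proj(p,M(v)(q)))[0])
    rows.append(np.hstack([cv2.resize(I[y0:y1,x0:x0+80],None,fx=3.7,fy=3.7,interpolation=cv2.INTER_CUBIC) for I in(A,B)]))
cv2.imwrite("pics/a5.png",np.vstack(rows))
E
```

```text
t 23.25 machine mm [-140.   269.4  254.6] rot deg [ 1.799e+02 -1.000e-01  1.802e+02] q [ 0.28  0.03  1.71  0.    1.39 -1.06] F [-0.3 -0.5 -0.1] w 50.1 gf 0.0
top dark centroid 381.22 259.27 3471.0
top dark centroid 380.55 258.73 2448.0
px per +1mm y [-0.35616249 -0.08482767]
scene dark centroid 272.03 194.71 518.0
scene dark centroid 272.37 195.84 156.0
px per +1mm y [0.2628948  0.19643421]
```

View pics/a5.png

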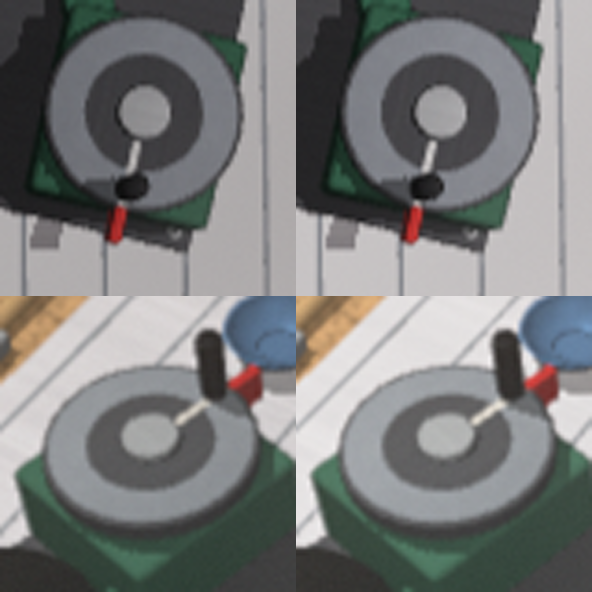

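The grip and white line face the red mark just as at the start; before and after look nearly identical. One last check at sub-pixel level and with the whole scene.

```bash
python3 - <<'E'
import cv2,numpy as np
for n,(u,w,h) in dict(top=(385,258,7),scene=(272,192,11)).items():
    A,B=[cv2.resize(cv2.imread(f"pics/{n}{k}.png")[w-20:w+21,u-20:u+21],None,fx=8,fy=8,interpolation=cv2.INTER_CUBIC) for k in(0,1)]
    t=A[(20-h)*8:(21+h)*8,(20-7)*8:(28)*8]; m=cv2.matchTemplate(B,t,cv2.TM_CCOEFF_NORMED); _,s,_,l=cv2.minMaxLoc(m)
    print(n,"shift px",(l[0]-(20-7)*8)/8,(l[1]-(20-h)*8)/8,round(s,3))
E
```

```text
top shift px -0.25 -0.125 0.983
scene shift px 0.125 0.0 0.996
```

View pics/scene1.png

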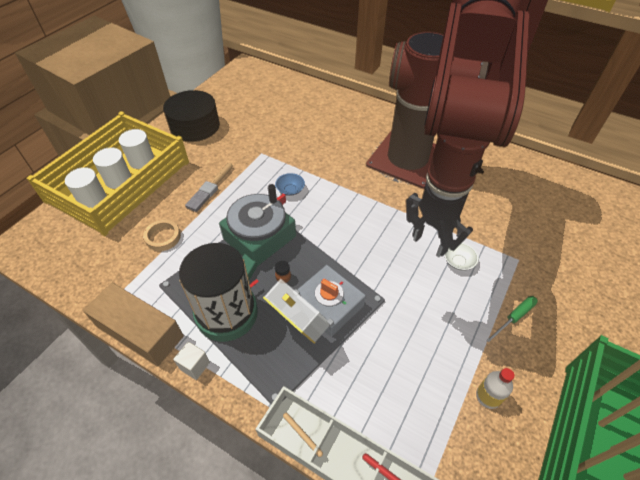

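The lantern at (220,295) has indexed by one panel. The cover is open, the knob is on green, the grip is within about 1 mm of home, and the hand is clear.

```bash
python3 -c "from cell import *;print(finish_job())"
```

```text
the job is handed in; nothing more can be done
None
```

The job is handed in at about 23 s of robot time. The cover is open on its stop, the lock knob is turned clockwise to its stop, and the flywheel was cranked one clockwise turn with its grip back within about 1 mm of the red mark. The lantern moved on one panel, and the hand is clear of the machine.

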